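# Isolate the kettle and open the child-proof descaler

### The arm

A 6-joint arm with a two-finger parallel gripper is mounted at the origin on a cart in front of the work surface, level with it; the furniture and walls round the work are solid. World frame = base frame: x ahead of the robot, y to its left, z up, the work surface at z = 0. Lengths are in m, angles in rad, forces in N, time in s.
With the tool pointing down it reaches from about 0.275 to 0.825 m from the base axis. Payload 4.9 kg.
Tool frame: the origin (TCP) lies on the centre line of the jaws, within the pads' length; the fingertips stand 22 mm ahead of it and the grasp point (between the pads) lies 3 mm ahead of it; z points along the fingers, y is the line along which they close (so a half turn about z gives the same grasp; the last joint's range is limited). The gripper opens to 85 mm and grips with 20 to 120 N. Pads are 22 mm wide; open, the fingers measure 114 mm over their backs; the gripper's body (76 mm by 85 mm) begins 54 mm behind the grasp point. The pads swing forward as they close: fully open they stand 13 mm farther back than shut.
Start: joints at [1.123, 0.326, -0.193, 1.052, 0, 1.437], TCP at [0.17, 0.523, 0.253] pointing down, gripper open.
Joint ranges: [-2.65, 2.65], [-0.97, 1.79], [-1.3, 1.35], [-1.93, 2.1], [-1.47, 1.37], [-3.14, 3.14]. Speed limits (rad/s): [2.57, 2.57, 3.14, 3.14, 3.14, 3.14].

### API

Orientations are given as [roll, pitch, yaw] about the fixed x, y, z axes, in that order (R = Rz(yaw) Ry(pitch) Rx(roll)).
In Python, from plant import readout, capture, sign_off, cut_out, place_of gives the robot as it stands.
- The arm moves only by the shell command python3 -m handwheel 'ROWS' [OPENING] [FORCE]. ROWS is JSON, a list of rows, each a list of 2 entries, a list of its own where there are three numbers: the shift along the tool's x, y, z in cm, then the turn, a rotation vector about the tool's x, y, z in degrees. In form: [[[tx, ty, tz], [rx, ry, rz]], ...]. A call has exactly 10 rows; each row is the pose to reach, as a shift and turn from the pose commanded when the call began, along the tool's axes at that moment; what a row does not reach only later rows make up. A row lasts 1/10 s, in which the tool goes at most 50 mm and 8.59 degrees, less where a joint would pass 70% of its speed; a pose out of reach is approached as far as the arm can. A call with a gripper value outside its range is refused whole. OPENING is the opening, from 0 (shut) to 1 (fully open), set as the call begins (- or left out, the last holds). The fingers move at their own pace and stop on an object; FORCE is the grip in N (left out, the last holds). Time passes only in rows, so rows that repeat a pose let the fingers close, or fill a call up. It gives the time, the measured TCP pose, the force, the opening and the grip force at its end, in the units of the state.
- readout.state(): the state, without advancing time (a new reading comes with each control period).
- capture(name): name is "side" or "top" or "wrist"; returns a dict with "color" (384x512x3 uint8, red, green, blue), "depth" (384x512 float32, m along the optical axis (not along the pixel's ray), 0 where there is no reading), "fx", "fy", "cx", "cy" (pixels), "T" (4x4, takes a point from camera to world coordinates). Camera axes: x right, y up, looking along -z (the intrinsics and any distortion apply to the point x, -y, -z); pixel columns grow to the right and rows downward; lengths in m; the calibration is good to about 2 mm. A picture is of the moment at which its call begins.
- sign_off(): hands the job in; it is judged then, once.
Trained networks look in a picture, given as the dict that the camera call returned (one of the last four; its "shot" number tells which), for a name from the list of things; names that differ only in an ending like _2 or _b are one class to them, and where a whole thing is asked for, a point or a joint stands for the part that bears it (a point fixed in the world has none). Each returns a list of dicts, best first, with "score" (0 to 1); they miss things now and then, are a little off and sometimes report something else, mostly with a low value. They report only what shows in the picture. A call takes as long as a camera call. They do not tell look-alikes from the thing itself.
- cut_out(query, picture): "mask" (384x512 bool, what is visible of it) and "rect" ([centre column, centre row, width, height] in pixels, round what is visible of it).
- place_of(query, picture): "at" ([column, row] in pixels: a listed point, or the origin of a listed thing).
The state is a dict: "t": time; "joint_pos": joint angles; "qvel": joint speeds; "tau": joint torques, N m; "ee_pos": TCP position; "tcp_rot": TCP orientation; "ft_force": force on the tool from outside, world axes, zero at the start; "torque": the same for the moment, N m; "gripper_width": finger opening in m; "gripper_force": force on a finger pad.
Only numpy, scipy, OpenCV 4.12 (cv2) and the standard library are available. Lean on these libraries where they do the work, as an engineer would, in place of code of your own. Each camera call takes 0.05 s, during which the arm holds its last target. There are 200 camera calls.

### The job

The kettle is to be descaled: first turn the handle of its rotary isolator clockwise from on to off, so that it clicks home there. Then open the descaler bottle: press its child-proof cap fully down, keep it pressed and turn it anticlockwise about 60 degrees until it is free, and lift it off. Finish while still holding the cap, level and still, straight above the bottle's mouth with about 8 cm between them; leave the isolator off and the salt shaker, tin and mug where they stand.

Things in the scene. Friction and masses are not known exactly. Their poses are not given: they have to be found in the camera images.
- isolator: Fixed grey plastic isolator box on the worktop, 100x100 mm, 50 mm high, a white 3 mm disc and a black turning handle on top. Origin: centre of its underside, z up. A raised dash at the +x edge of its top marks on, a raised ring at the -y edge marks off.
- handle_grip (a point): Centre of the isolator's black handle, on its upright axis, 73 mm above the worktop. The handle is an upright bar 62 mm long, 14 mm wide (its top 84 mm above the worktop) on a round skirt 48 mm across whose top is at 59 mm. The bar lies along this point's x axis; the point turns with the handle.
- handle (a joint): Angle of the isolator handle, rad: 0 = on (bar along the box's x axis), 1.57 = off (bar along the box's y axis), growing clockwise seen from above. Detents hold it at either end: it resists with up to about 0.15 N m as far as the middle (0.79) and then snaps on to the far end by itself, if let go or loosely held. Starts on.
- bottle: Fixed grey descaler bottle, clamped in a steel foot 115x90 mm, so it neither moves nor turns. Body 92x64 mm, 98 mm high, then a round shoulder 54 mm across up to 114 mm, then the neck (39 mm over its bayonet ledges) up to 139 mm. Origin: centre of the underside, z up.
- bottle_mouth (a point): Centre of the top of the bottle's neck, 139 mm above the worktop. A spring-loaded rubber seal, 20 mm across, stands up to 14 mm above it once the cap is off.
- cap: White round fluted child-proof cap, 50 mm across, 34 mm high, about 40 g, loose. Origin: centre of its open lower rim, z up; closed, it is 122 mm above the worktop (cap top 156 mm) and its x axis is parallel to the bottle's. At least 4.5 mm down it can be turned, anticlockwise from above; at 40 to 80 degrees (60 is best, stop at 85) it is free to lift straight off. It springs back up if let go.
- seal (a joint): How far the spring seal in the bottle's mouth is pressed by the cap, m: 0 with the cap closed, up to 0.0075 pressed fully down, -0.003 with the cap off. The spring pushes the cap up with about 5 N closed and 12 N fully down. Not pressed, the cap's inner lugs sit in notches of the neck and it can be neither turned nor pulled off.
- salt_shaker: Bystander: glass salt shaker with a metal top, 44 mm across, 90 mm high. Origin: centre of the underside.
- tin_a: Bystander: closed food tin, 76 mm across, 58 mm high. Origin: centre of the underside.
- mug_b: Bystander: striped mug with a handle, 83 mm across (115 mm with the handle), 90 mm high. Origin: centre of the underside.
Not all that is in view belongs to the job. What is shaped like the isolator but purple is not meant. Of the things that look like the cap, the larger one is meant.

How it is judged:
On the way, in this order (a step that is already met when the one before it is completed fails the run):
1. the isolator handle is turned to off and sits in its detent (value of joint handle above 1.4 rad), for 0.2 s.
2. the cap is pressed down out of its notches (seal at least 4 mm down) (value of joint seal above 0.004 m), for 0.05 s.
3. the cap, still down on the neck, is turned at least 34 degrees (angle between the x axis of cap and the x axis of bottle, either way round above 0.6 rad and z of cap in the frame of bottle below 0.124 m), for 0.05 s.
At the end, for the whole second after the job is handed in: The isolator is off (handle beyond 1.4 rad) and the gripper's fingers still hold the cap, at rest, within 0.25 rad of level, its lower rim 40 to 130 mm above the top of the neck and within 25 mm of straight over it, touching nothing of the bottle (value of joint handle above 1.4 rad and z of cap in the frame of bottle_mouth between 0.04 and 0.13 m and horizontal distance between cap and bottle_mouth below 0.025 m and angle between cap's own z axis and vertical below 0.25 rad and linear speed of cap below 0.03 m/s and contact force between the fingers and cap above 1 N and contact force between cap and bottle below 0.1 N); the arm keeps its last pose, push and grip.
It fails at once if the cap is taken off before the isolator is off (z of cap in the frame of bottle above 0.14 m and value of joint handle below 1.2 rad).
It fails at once if the salt shaker is moved by more than 30 mm (distance of salt_shaker from where it was at the start of the episode above 0.03 m).
It fails at once if the tin is moved by more than 30 mm (distance of tin_a from where it was at the start of the episode above 0.03 m).
It fails at once if the mug is moved by more than 30 mm (distance of mug_b from where it was at the start of the episode above 0.03 m).
It also fails if it takes over 56 s, if anything falls off the work surface, if the arm or the gripper's body presses on something with over 40 N, if the wrist force passes 120 N, or if a joint passes its speed limit or range.

## Working session

There is one attempt and no reset: what is moved stays moved. The work goes in short steps, Python scripts to look and compute and a shell command to move; the robot and the scene stay as the last step left them, time stands still between calls to the robot, and variables do not carry over. Pictures are saved under pics/ and viewed, at most 10 in all, crops included, and the job is handed in when it is done.

```bash
ls; mkdir -p pics
cat > h.py <<'E'
import numpy as np, cv2
from plant import readout, capture, sign_off, cut_out, place_of
def cloud(p):
    v,u=np.mgrid[0:384,0:512]; d=p["depth"]
    X=np.stack([(u-p["cx"])/p["fx"]*d,-(v-p["cy"])/p["fy"]*d,-d,np.ones_like(d)],-1)
    return (X@np.array(p["T"]).T)[...,:3]
def ray(p,at,z):
    T=np.array(p["T"]); d=T[:3,:3]@np.array([(at[0]-p["cx"])/p["fx"],-(at[1]-p["cy"])/p["fy"],-1]); o=T[:3,3]
    return o+d*(z-o[2])/d[2]
E
python3 - <<'E'
from h import *
print(readout.state())
for n in ["top","side"]:
    p=capture(n); c=cloud(p)
    cv2.imwrite(f"pics/{n}1.png",p["color"][...,::-1])
    print(n,{k:p[k] for k in p if k not in("color","depth")})
    for q in ["isolator","handle_grip","bottle","bottle_mouth","cap","salt_shaker","tin_a","mug_b"]:
        for r in place_of(q,p)[:3]: print(q,"at",np.round(r["at"]),round(r["score"],2), np.round(ray(p,r["at"],{"handle_grip":.073,"bottle_mouth":.139,"cap":.122}.get(q,0)),3))
        if q in("cap","handle_grip","isolator","bottle"):
          for r in cut_out(q,p)[:3]:
            m=r["mask"]&(p["depth"]>0); P=c[m]; zt=np.percentile(P[:,2],95)
            t=P[P[:,2]>zt-.006]; b=cv2.minAreaRect((t[:,:2]*1000).astype(np.float32))
            print("  cut",q,np.round(r["rect"]),round(r["score"],2),"ztop",zt.round(3),"toprect",np.round(b[0]),np.round(b[1]),round(b[2]),p["color"][m].mean(0).round())
E
```

```text
pics
{'t': 0.0, 'joint_pos': array([ 1.12279323e+00,  3.26962583e-01, -1.93587735e-01,  1.05199047e+00,
       -3.23716826e-05,  1.43661849e+00]), 'qvel': array([ 5.42527545e-06, -7.13434082e-04,  1.40953077e-03,  6.61080342e-05,
       -1.84771316e-03, -3.74493340e-04]), 'tau': array([-4.62836470e-04, -4.43395722e+01,  2.62440240e+01,  1.55333744e-02,
       -3.15406078e-04, -1.84829261e-06]), 'ee_pos': array([0.16953298, 0.52264724, 0.25249015]), 'tcp_rot': array([-3.13985954e+00, -2.01285814e-04,  2.82776725e+00]), 'ft_force': array([-0.03142592,  0.45446893, -0.157315  ]), 'torque': array([ 0.06903597, -0.02416472,  0.01654348]), 'gripper_force': 0.0, 'gripper_width': 0.08545268849733353}
top {'fx': 381.54331435710907, 'fy': 381.54331435710907, 'cx': 258.7987204408821, 'cy': 194.06361857263636, 'T': array([[-0.01343248,  0.99386637, -0.10976889,  0.39870463],
       [-0.99986739, -0.01436159, -0.00767797, -0.02358116],
       [-0.00920734,  0.10965119,  0.99392748,  1.18567527],
       [ 0.        ,  0.        ,  0.        ,  1.        ]]), 'shot': 1}
isolator at [333. 204.] 0.92
[... 2360 characters left out ...]
 0.64 ztop 0.084 toprect [365. -72.] [16. 60.] 84 [140.  80. 159.]
bottle at [222. 211.] 0.8 [0.457 0.218 0.   ]
  cut bottle [221. 193.  41.  45.] 0.66 ztop 0.11 toprect [457. 213.] [54. 34.] 6 [159. 153. 147.]
bottle_mouth at [220. 162.] 0.78 [0.458 0.216 0.139]
cap at [216. 167.] 0.67 [0.447 0.231 0.122]
cap at [224. 225.] 0.5 [ 0.446 -0.162  0.122]
  cut cap [225. 221.  13.   6.] 0.57 ztop 0.026 toprect [460. 120.] [30. 28.] 75 [217. 210. 206.]
  cut cap [218. 160.  21.  20.] 0.52 ztop 0.156 toprect [455. 221.] [46. 45.] 86 [210. 203. 198.]
salt_shaker at [267. 244.] 0.84 [ 0.547 -0.007  0.   ]
tin_a at [303. 210.] 0.61 [0.672 0.184 0.   ]
mug_b at [348. 280.] 0.58 [ 0.681 -0.195  0.   ]
```

```bash
python3 -c "
import cv2
a=cv2.imread('pics/top1.png');b=cv2.imread('pics/side1.png')
cv2.imwrite('pics/t2.png',cv2.resize(a[110:290,130:370],None,fx=3.3,fy=3.3,interpolation=2))
cv2.imwrite('pics/s2.png',cv2.resize(b[130:340,130:390],None,fx=2.8,fy=2.8,interpolation=2))"
```

```text
(no output)
```

View pics/t2.png

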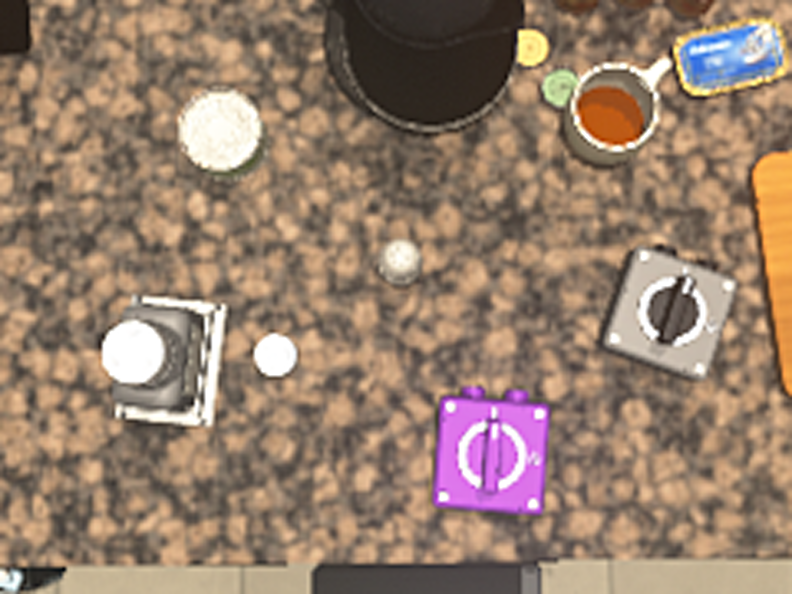

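View pics/s2.png

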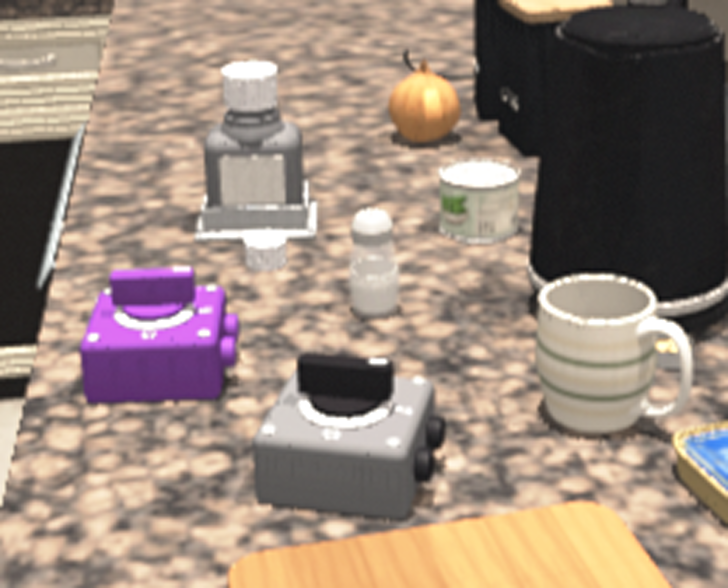

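The top view shows the real grey isolator at crop (672,310), with the dash at its far edge and the ring on its right. The bottle with the larger cap is at (135,352), and the purple decoy is at (490,455). The bar points along world −21°, so I'm moving over the handle now.

```bash
python3 -m handwheel '[[[-1,-1.2,0],[0,0,0]],[[-3,-3.5,0],[0,0,0]],[[-6,-6.9,0],[0,0,0]],[[-9,-10.4,0],[0,0,0]],[[-12,-13.8,0],[0,0,0]],[[-15,-17.3,0],[0,0,0]],[[-18,-20.8,0],[0,0,0]],[[-21,-24.2,0],[0,0,0]],[[-24,-27.7,0],[0,0,0]],[[-27,-31.1,0],[0,0,0]]]' 1 60
python3 -m handwheel '[[[-3,-3.5,0],[0,0,1]],[[-6,-6.9,0],[0,0,2]],[[-9,-10.4,0],[0,0,3]],[[-12,-13.8,0],[0,0,3]],[[-15,-17.3,0],[0,0,3]],[[-18,-20.8,0],[0,0,3]],[[-21,-24.2,0],[0,0,3]],[[-24,-27.7,0],[0,0,3]],[[-26,-30,0],[0,0,3]],[[-26.9,-31.1,0],[0,0,3]]]'
python3 - <<'E'
from h import *
s=readout.state(); print(s["ee_pos"],s["tcp_rot"],s["t"],s["joint_pos"])
p=capture("wrist"); c=cloud(p); cv2.imwrite("pics/w1.png",p["color"][...,::-1])
for r in cut_out("handle_grip",p)[:2]:
    m=r["mask"]&(p["depth"]>0); P=c[m]; t=P[P[:,2]>.078]
    print(r["score"],r["rect"],len(t), cv2.minAreaRect((t[:,:2]*1000).astype(np.float32)) if len(t)>5 else P.mean(0), t[:,2].mean())
E
```

```text
t: 2.3
ee_pos: [0.331, 0.1423, 0.2537]
tcp_rot: [3.141, 0.001, 2.828]
ft_force: [1.3, 0.7, 0.4]
gripper_width: 0.0856
gripper_force: 0.0
t: 3.3
ee_pos: [0.4912, -0.2376, 0.253]
tcp_rot: [-3.141, 0.001, 2.773]
ft_force: [-0.2, -0.2, 1.0]
gripper_width: 0.0856
gripper_force: 0.0
[ 0.49123984 -0.23757848  0.25296492] [-3.14117266e+00  6.27603575e-04  2.77296094e+00] 3.3 [-5.85614483e-01  3.17892539e-01 -2.05294981e-01  1.04690550e+00
 -2.75030943e-04 -2.16982733e-01]
0.93 [259.4, 172.7, 40.9, 62.8] 770 ((491.4429016113281, -234.1702117919922), (13.473358154296875, 61.14234161376953), 69.3346176147461) 0.08319115238217203
0.57 [373.6, 11.9, 48.1, 23.9] 319 ((388.5721435546875, -72.26351165771484), (14.272517204284668, 16.829938888549805), 81.16995239257812) 0.0828131306711382
```

View pics/w1.png

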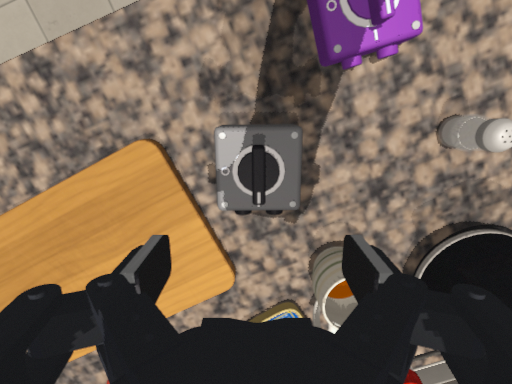

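Wrist view: the black bar is at pixel (259,172), centred between the fingers, with the ring on its left. Next: descend and grip.

```bash
python3 -m handwheel '[[[0,0,1],[0,0,0]],[[0.1,0.3,3],[0,0,0]],[[0.1,0.3,5.5],[0,0,0]],[[0.1,0.3,8],[0,0,0]],[[0.1,0.3,10.5],[0,0,0]],[[0.1,0.3,12.5],[0,0,0]],[[0.1,0.3,14.5],[0,0,0]],[[0.1,0.3,16],[0,0,0]],[[0.1,0.3,16.6],[0,0,0]],[[0.1,0.3,16.6],[0,0,0]]]'
python3 -m handwheel '[[[0,0,0],[0,0,0]],[[0,0,0],[0,0,0]],[[0,0,0],[0,0,0]],[[0,0,0],[0,0,0]],[[0,0,0],[0,0,0]],[[0,0,0],[0,0,0]],[[0,0,0],[0,0,0]],[[0,0,0],[0,0,0]],[[0,0,0],[0,0,0]],[[0,0,0],[0,0,0]]]' 0 40
```

```text
t: 4.4
ee_pos: [0.4896, -0.2299, 0.0866]
tcp_rot: [3.141, -0.002, 2.777]
ft_force: [-0.0, 0.7, 0.2]
gripper_width: 0.0853
gripper_force: 0.0
t: 5.4
ee_pos: [0.4899, -0.2342, 0.088]
tcp_rot: [-3.136, 0.0, 2.774]
ft_force: [-4.3, -6.1, 3.8]
gripper_width: 0.0127
gripper_force: 42.9
```

```bash
python3 -m handwheel '[[[0,-0.2,0],[0,0,2]],[[0,-0.4,0],[0,0,7]],[[0,-0.4,0],[0,0,12]],[[0,-0.4,0],[0,0,17]],[[0,-0.4,0],[0,0,22]],[[0,-0.4,0],[0,0,27]],[[0,-0.4,0],[0,0,32]],[[0,-0.4,0],[0,0,37]],[[0,-0.4,0],[0,0,42]],[[0,-0.4,0],[0,0,45]]]' 0 60
python3 -m handwheel '[[[0,0,0],[0,0,5]],[[0,0,0],[0,0,10]],[[0,0,0],[0,0,15]],[[0,0,0],[0,0,20]],[[0,0,0],[0,0,25]],[[0,0,0],[0,0,30]],[[0,0,0],[0,0,35]],[[0,0,0],[0,0,40]],[[0,0,0],[0,0,45]],[[0,0,0],[0,0,47]]]'
```

```text
t: 6.4
ee_pos: [0.49, -0.2343, 0.088]
tcp_rot: [3.138, -0.001, 1.988]
ft_force: [1.4, 6.0, 5.6]
gripper_width: 0.0123
gripper_force: 63.2
t: 7.4
ee_pos: [0.4906, -0.2343, 0.088]
tcp_rot: [3.139, -0.004, 1.17]
ft_force: [2.9, 3.9, 3.6]
gripper_width: 0.0123
gripper_force: 64.1
```

```bash
python3 -m handwheel '[[[0,0,0],[0,0,0]],[[0,0,0],[0,0,0]],[[0,0,0],[0,0,0]],[[0,0,0],[0,0,0]],[[0,0,0],[0,0,0]],[[0,0,0],[0,0,0]],[[0,0,0],[0,0,0]],[[0,0,0],[0,0,0]],[[0,0,-0.5],[0,0,0]],[[0,0,-1.5],[0,0,0]]]' 1
python3 -m handwheel '[[[0,0,-2],[0,0,0]],[[0,0,-4],[0,0,0]],[[0,0,-6],[0,0,0]],[[0,0,-8],[0,0,0]],[[0,0,-10],[0,0,0]],[[0,0,-12],[0,0,0]],[[0,0,-14],[0,0,0]],[[0,0,-15],[0,0,0]],[[0,0,-15.5],[0,0,0]],[[0,0,-15.5],[0,0,0]]]'
python3 - <<'E'
from h import *
s=readout.state(); print(s["ee_pos"],s["tcp_rot"],s["t"],s["joint_pos"])
p=capture("wrist"); c=cloud(p); cv2.imwrite("pics/w2.png",p["color"][...,::-1])
for r in cut_out("handle_grip",p)[:2]:
    m=r["mask"]&(p["depth"]>0); P=c[m]; t=P[P[:,2]>.078]
    print(r["score"],len(t), cv2.minAreaRect((t[:,:2]*1000).astype(np.float32)) if len(t)>5 else 0)
a=s["tcp_rot"][2]; d=np.array([.4545,.2245])-s["ee_pos"][:2]
print("cap shift tool", d@[np.cos(a),np.sin(a)], d@[np.sin(a),-np.cos(a)])
E
```

```text
t: 8.4
ee_pos: [0.4886, -0.2351, 0.1022]
tcp_rot: [-3.14, -0.0, 1.17]
ft_force: [-0.8, 0.7, 0.9]
gripper_width: 0.0848
gripper_force: 0.0
t: 9.4
ee_pos: [0.4893, -0.2355, 0.2578]
tcp_rot: [3.141, 0.0, 1.17]
ft_force: [-0.6, -0.5, 0.2]
gripper_width: 0.0853
gripper_force: 0.0
[ 0.48930707 -0.23550756  0.25777256] [3.14067214e+00 1.63084788e-04 1.16975791e+00] 9.4 [-5.84540119e-01  3.09654185e-01 -2.04330702e-01  1.05587662e+00
  7.62333309e-06  1.38729455e+00]
0.8 1043 ((366.51141357421875, -70.31542205810547), (14.353796005249023, 62.080543518066406), 84.59480285644531)
0.74 745 ((492.119873046875, -234.14288330078125), (60.728023529052734, 13.94347858428955), 69.19283294677734)
cap shift tool 0.409920977350164 -0.2116205939256428
```

```bash
python3 -m handwheel '[[[1,-0.5,0],[0,0,0]],[[3,-1.6,0],[0,0,0]],[[6,-3.1,0],[0,0,0]],[[10,-5.2,0],[0,0,0]],[[14,-7.2,0],[0,0,0]],[[18,-9.3,0],[0,0,0]],[[22,-11.4,0],[0,0,0]],[[26,-13.4,0],[0,0,0]],[[30,-15.5,0],[0,0,0]],[[33,-17.1,0],[0,0,0]]]'
python3 -m handwheel '[[[3,-1.5,0],[0,0,0]],[[5.5,-2.8,0],[0,0,0]],[[7,-3.6,0],[0,0,0]],[[7.8,-4,0],[0,0,0]],[[8,-4.1,0],[0,0,0]],[[8,-4.1,0],[0,0,0]],[[8,-4.1,0],[0,0,0]],[[8,-4.1,0],[0,0,0]],[[8,-4.1,0],[0,0,0]],[[8,-4.1,0],[0,0,0]]]'
cat > m.py <<'E'
from h import *
s=readout.state(); print(s["ee_pos"],s["tcp_rot"],s["t"],s["joint_pos"])
p=capture("wrist"); c=cloud(p); cv2.imwrite("pics/w3.png",p["color"][...,::-1])
a=s["tcp_rot"][2]
for r in cut_out("cap",p)[:3]:
    m=r["mask"]&(p["depth"]>0); P=c[m]; zt=np.percentile(P[:,2],90); t=P[P[:,2]>zt-.005]
    (x,y),rad=cv2.minEnclosingCircle((t[:,:2]*1000).astype(np.float32)); d=np.array([x,y])/1000-s["ee_pos"][:2]
    print(r["score"],r["rect"],zt,x,y,rad,t[:,:2].mean(0),"tool shift", d@[np.cos(a),np.sin(a)], d@[np.sin(a),-np.cos(a)])
E
python3 m.py
```

```text
t: 10.5
ee_pos: [0.459, 0.138, 0.2566]
tcp_rot: [-3.14, 0.0, 1.172]
ft_force: [0.5, -0.7, -0.1]
gripper_width: 0.0855
gripper_force: 0.0
t: 11.5
ee_pos: [0.4542, 0.2244, 0.2573]
tcp_rot: [3.142, -0.0, 1.169]
ft_force: [0.8, 0.4, -0.5]
gripper_width: 0.0853
gripper_force: 0.0
[0.45420278 0.22439267 0.25733254] [ 3.14152573e+00 -2.63041900e-05  1.16889141e+00] 11.5 [ 3.13083002e-01  2.43229775e-01 -2.96482212e-01  1.03101656e+00
 -2.40133496e-05  2.28578424e+00]
0.8 [255.5, 191.8, 59.3, 65.5] 0.15635908428939915 456.72515869140625 227.90408325195312 24.661584854125977 [0.45713208 0.22890334] tool shift 0.004218300448427565 0.0009478253765667667
0.68 [286.9, 230.4, 30.1, 33.5] 0.025423160106160764 459.8418273925781 127.20098876953125 18.819185256958008 [0.45971543 0.12799724] tool shift -0.08724136713236172 0.04320839882440316
```

View pics/w3.png

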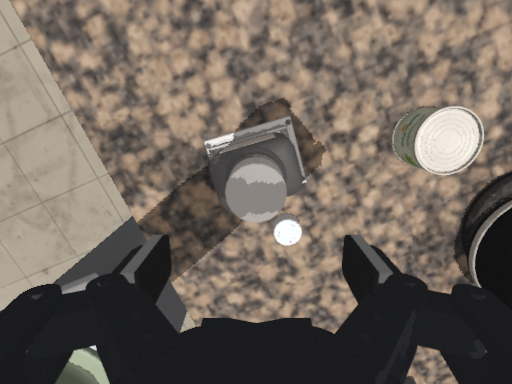

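Wrist view: the cap is at pixel (255,192), centred between the fingers, with the decoy cap at (287,231). Descending to grip it.

```bash
python3 -m handwheel '[[[0.1,0.1,1],[0,0,0]],[[0.3,0.1,2.5],[0,0,0]],[[0.3,0.1,4],[0,0,0]],[[0.3,0.1,5.5],[0,0,0]],[[0.3,0.1,7],[0,0,0]],[[0.3,0.1,8.5],[0,0,0]],[[0.3,0.1,9.8],[0,0,0]],[[0.3,0.1,10.6],[0,0,0]],[[0.3,0.1,10.9],[0,0,0]],[[0.3,0.1,10.9],[0,0,0]]]'
python3 -m handwheel '[[[0,0,0],[0,0,0]],[[0,0,0],[0,0,0]],[[0,0,0],[0,0,0]],[[0,0,0],[0,0,0]],[[0,0,0],[0,0,0]],[[0,0,0],[0,0,0]],[[0,0,0],[0,0,0]],[[0,0,0],[0,0,0]],[[0,0,0],[0,0,0]],[[0,0,0],[0,0,0]]]' 0 60
```

```text
t: 12.6
ee_pos: [0.456, 0.2271, 0.1479]
tcp_rot: [-3.141, 0.0, 1.17]
ft_force: [0.1, 0.1, 0.2]
gripper_width: 0.0853
gripper_force: 0.0
t: 13.6
ee_pos: [0.4559, 0.2277, 0.1489]
tcp_rot: [-3.141, -0.001, 1.17]
ft_force: [-3.7, 0.3, 5.4]
gripper_width: 0.0487
gripper_force: 62.6
```

```bash
python3 -m handwheel '[[[0,0,0.1],[0,0,0]],[[0,0,0.2],[0,0,0]],[[0,0,0.3],[0,0,0]],[[0,0,0.4],[0,0,0]],[[0,0,0.5],[0,0,0]],[[0,0,0.6],[0,0,0]],[[0,0,0.7],[0,0,0]],[[0,0,0.8],[0,0,0]],[[0,0,0.9],[0,0,0]],[[0,0,0.9],[0,0,0]]]' 0 80
```

```text
t: 14.6
ee_pos: [0.456, 0.2277, 0.142]
tcp_rot: [3.141, -0.002, 1.17]
ft_force: [-8.6, -0.9, 24.5]
gripper_width: 0.0477
gripper_force: 86.1
```

```bash
python3 -m handwheel '[[[0,0,0.1],[0,0,-2]],[[0,0,0.1],[0,0,-5]],[[0,0,0.1],[0,0,-8]],[[0,0,0.1],[0,0,-11]],[[0,0,0.1],[0,0,-14]],[[0,0,0.1],[0,0,-17]],[[0,0,0.1],[0,0,-20]],[[0,0,0.1],[0,0,-23]],[[0,0,0.1],[0,0,-26]],[[0,0,0.1],[0,0,-28]]]'
python3 -c "
from h import *
s=readout.state();print(s['torque'],s['ft_force'])"
```

```text
t: 15.6
ee_pos: [0.4566, 0.2284, 0.1419]
tcp_rot: [3.139, -0.003, 1.661]
ft_force: [-9.9, 1.2, 29.1]
gripper_width: 0.0479
gripper_force: 86.5
[ 0.08387232  2.19908161 -0.1811933 ] [-9.93839643  1.24547695 29.1308017 ]
```

Torque is low, so the cap is turning freely. Continuing to about 60°.

```bash
python3 -m handwheel '[[[0,0,0],[0,0,-4]],[[0,0,0],[0,0,-8]],[[0,0,0],[0,0,-12]],[[0,0,0],[0,0,-16]],[[0,0,0],[0,0,-20]],[[0,0,0],[0,0,-24]],[[0,0,0],[0,0,-28]],[[0,0,0],[0,0,-31]],[[0,0,0],[0,0,-33]],[[0,0,0],[0,0,-33]]]'
python3 - <<'E'
from h import *
s=readout.state();print(s['torque'],s['ft_force'])
p=capture("side"); cv2.imwrite("pics/s3.png",cv2.resize(p["color"][60:260,130:330,::-1],None,fx=3,fy=3,interpolation=2))
E
```

```text
t: 16.6
ee_pos: [0.4562, 0.2283, 0.1419]
tcp_rot: [3.138, -0.001, 2.236]
ft_force: [-10.9, 0.1, 31.3]
gripper_width: 0.0484
gripper_force: 86.6
[-0.04931578  2.36815387 -0.04593539] [-10.88504183   0.10294248  31.27274869]
```

View pics/s3.png

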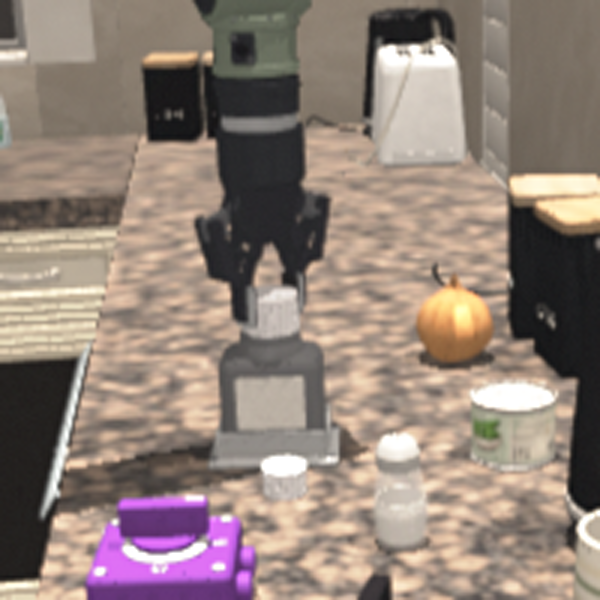

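The side view shows the cap (crop (272,312)) gripped and pressed on the neck, with the gripper turned 61°. A gentle lift will test whether it's free.

```bash
python3 -m handwheel '[[[0,0,-0.2],[0,0,0]],[[0,0,-0.4],[0,0,0]],[[0,0,-0.6],[0,0,0]],[[0,0,-0.8],[0,0,0]],[[0,0,-1],[0,0,0]],[[0,0,-1.2],[0,0,0]],[[0,0,-1.4],[0,0,0]],[[0,0,-1.6],[0,0,0]],[[0,0,-1.8],[0,0,0]],[[0,0,-2],[0,0,0]]]'
```

```text
t: 17.65
ee_pos: [0.4556, 0.2269, 0.1579]
tcp_rot: [-3.14, -0.0, 2.234]
ft_force: [-1.6, 1.8, -2.0]
gripper_width: 0.0483
gripper_force: 83.1
```

```bash
python3 -m handwheel '[[[0,0,-1],[0,0,0]],[[0,0,-2],[0,0,0]],[[0,0,-3],[0,0,0]],[[0,0,-4],[0,0,0]],[[0,0,-5],[0,0,0]],[[0,0,-6],[0,0,0]],[[0,0,-7],[0,0,0]],[[0,0,-8],[0,0,0]],[[0,0,-8.6],[0,0,0]],[[0,0,-8.8],[0,0,0]]]'
python3 -m handwheel '[[[0,0,-8.8],[0,0,0]],[[0,0,0],[0,0,0]],[[0,0,0],[0,0,0]],[[0,0,0],[0,0,0]],[[0,0,0],[0,0,0]],[[0,0,0],[0,0,0]],[[0,0,0],[0,0,0]],[[0,0,0],[0,0,0]],[[0,0,0],[0,0,0]],[[0,0,0],[0,0,0]]]' >/dev/null --help 2>&1 | head -3
python3 - <<'E'
from h import *
s=readout.state();print(s['t'],s['ee_pos'],s['ft_force'],s["gripper_width"])
p=capture("side"); cv2.imwrite("pics/s4.png",cv2.resize(p["color"][60:260,130:330,::-1],None,fx=3,fy=3,interpolation=2))
E
```

```text
t: 18.65
ee_pos: [0.4565, 0.2273, 0.2471]
tcp_rot: [3.14, 0.0, 2.234]
ft_force: [0.9, 0.2, -0.6]
gripper_width: 0.0485
gripper_force: 83.2
18.65 [0.4565265  0.22731927 0.24712391] [ 0.85518846  0.17799703 -0.57952031] 0.04851408447272634
```

View pics/s4.png

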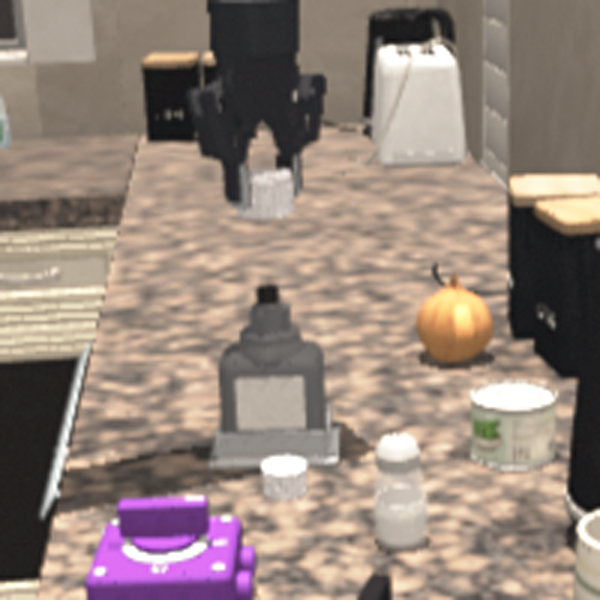

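The cap is off and held level at crop (268,193), above the bare neck and seal at (268,295). The clock stayed at 18.65 s, so the stray second command in that call didn't run. I'll settle, then hand in.

```bash
python3 -m handwheel '[[[0,0,0],[0,0,0]],[[0,0,0],[0,0,0]],[[0,0,0],[0,0,0]],[[0,0,0],[0,0,0]],[[0,0,0],[0,0,0]],[[0,0,0],[0,0,0]],[[0,0,0],[0,0,0]],[[0,0,0],[0,0,0]],[[0,0,0],[0,0,0]],[[0,0,0],[0,0,0]]]'
python3 -c "
from h import *
print(sign_off())"
```

```text
t: 19.7
ee_pos: [0.4561, 0.2272, 0.2463]
tcp_rot: [3.142, -0.0, 2.234]
ft_force: [0.9, 0.2, 0.2]
gripper_width: 0.0479
gripper_force: 83.2
the job is handed in; nothing more can be done
None
```

I handed the job in at 19.7 s, but no verdict came back: the isolator was turned to off, and the cap was pressed, turned about 61° and lifted off, now held level about 8 cm above the bottle's mouth.

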